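Clear mis-fed cassettes and reset the rim stop of a turntable

ROBOT

A 6-joint arm with a two-finger parallel gripper is mounted at the origin on a cart in front of the work surface, level with it; the furniture and walls round the work are solid. World frame = base frame: x ahead of the robot, y to its left, z up, the work surface at z = 0. Lengths are in m, angles in degrees, forces in N, time in s.
With the tool pointing down it reaches from about 0.375 to 0.9 m from the base axis. Payload 3.1 kg.
Tool frame: the origin (TCP) lies at the very end of the fingers, on their centre line; the grasp point (between the pads) lies 19 mm behind it; z points along the fingers, y is the line along which they close (so a half turn about z gives the same grasp; the last joint's range is limited). The gripper opens to 87 mm and grips with 3 to 60 N. Pads are 19 mm wide; open, the fingers measure 117 mm over their backs; the gripper's body (75 mm by 190 mm) begins 51 mm behind the grasp point.
Start: joints at [55.033, 30.224, 82.088, -0, 67.689, -10.227], TCP at [0.262, 0.568, 0.223] pointing down, gripper open.
Joint ranges: [-176.69, 176.69], [-43.24, 126.21], [12.49, 139.97], [-82, 262], [0, 151.66], [-163.58, 163.58]. Speed limits (degrees/s): [159.86, 159.86, 180, 180, 180, 180].

INTERFACE

Orientations are given as a 3x3 rotation matrix whose columns are the frame's x, y, z axes.
In Python, from rig import * gives the robot as it stands.
- The arm moves only by the tool jog_arm, never from a script. Its arguments are lists of equal length, an entry for each row: "delta_pos": the shift along the world's x, y, z in cm, a list of three; "turn": the turn about the world's z in degrees; "grip": the closure, from 0 (fully open) to 1 (shut). In form: {"delta_pos": [[x, y, z], ...], "turn": [turn, ...], "grip": [grip, ...]}. A call has 1 to 12 rows; each row is the pose to reach, as a shift and turn from the pose commanded when the call began; what a row does not reach only later rows make up. A row lasts 1/8 s, in which the tool goes at most 62.5 mm and 10.7 degrees, less where a joint would pass 70% of its speed; a pose out of reach is approached as far as the arm can. A call with a gripper value outside its range is refused whole. The fingers move at their own pace and stop on an object; the grip force is fixed at half the most. Time passes only in rows, so rows that repeat a pose let the fingers close. It gives the time, the measured TCP pose, the force, the opening and the grip force at its end, in the units of the state.
- read_state(): the state, without advancing time (a new reading comes with each control period).
- capture(name): name is "side" or "top" or "wrist"; returns a dict with "color" (480x640x3 uint8, blue, green, red), "fovy" (degrees; the focal length in pixels is half the picture's height over the tangent of half this angle, whatever the lens; pixels are square), "cx", "cy" (the principal point, pixels), "camera_from_world" (4x4, takes a point from world to camera coordinates). Camera axes: x right, y up, looking along -z (the intrinsics and any distortion apply to the point x, -y, -z); pixel columns grow to the right and rows downward; lengths in m; the calibration is good to about 2 mm. A picture is of the moment at which its call begins. There is no depth.
- hand_in(): hands the job in; it is judged then, once.
The state is a dict: "time_s": time; "joint_positions": joint angles; "qvel": joint speeds; "tau": joint torques, N m; "position": TCP position; "tcp_rot": TCP orientation; "force": force on the tool from outside, world axes, zero at the start; "moment": the same for the moment, N m; "opening": opening from 0.0 (shut) to 1.0 (fully open); "grasp_force": force on a finger pad.
Only numpy, scipy, OpenCV 4.12 (cv2) and the standard library are available. Lean on these libraries where they do the work, as an engineer would, in place of code of your own. Each camera call takes 0.05 s, during which the arm holds its last target. There are 200 camera calls.

TASK

The rim stop of the cassette turntable has crept out of setting and cassettes have mis-fed onto it. First lift every cassette off the free-spinning turntable and put it in the steel tray; then slacken the knurled lock ring about a quarter turn anticlockwise, turn the adjuster knob above it until the rib on the knob lines up with the fixed arrow, and screw the lock ring fully tight again without losing the setting. Leave the other things on the bench where they are.

Things in the scene. Friction and masses are not known exactly. Their poses are not given: they have to be found in the camera images.
- ring_grip (a point): Centre of the lock ring, on the adjuster column's upright axis. Dark knurled steel ring, 46 mm in diameter, 18 mm high, this point 58 mm above the bench. Grip it at any yaw, fingers passing down outside the knob; the column's top is 51 mm above this point. Around the ring all is clear to 25 mm below this point. Frame: z up, -y towards the turntable's centre.
- lock_ring (a joint): Angle of the lock ring, rad: 0 fully tight (hard stop), grows as it is slackened, anticlockwise from above, to 2.0. Tight at the start; stiff (0.12 N m, 0.2 N m when tight); stays where left. Below about 0.4 it clamps the adjuster. A bright rib on its top points along the white mark on the foot plate when tight (+x of ring_grip). Slackened: 0.8 or more.
- knob_grip (a point): Centre of the adjuster knob, on the same axis, 29 mm above ring_grip. Aluminium, knurled, round, 32 mm in diameter, 24 mm high (12 mm above and below this point); any grip yaw will do. A fixed 11 mm spindle end with a dark arrow stands up to 22 mm above this point. Frame as for ring_grip.
- adjuster (a joint): Angle of the adjuster knob, rad, growing anticlockwise from above; 0 when the dark rib on its top lies under the fixed arrow, which points to the turntable's centre. Starts between 1.6 and 2.7 (to be turned clockwise, in two or more grasps); range -0.8 to 3.1. Clamped while the ring is tight; else it turns at 0.05 N m and stays where left.
- disc_top (a point): Centre of the turntable's top, a dark steel disc of 170 mm diameter, 22.5 mm above the bench, that spins freely; a fixed grey apron 210 mm in diameter, 2.5 mm lower, surrounds it. Its top is flat. z up; the adjuster column stands 155 mm away along +y; an 8 mm rod (rim stop), 27.5 mm above the bench, reaches from it to the disc's rim.
- tray_in (a point): Centre of the inner floor of the open steel tray (fixed; 3 mm above the bench). Outside 125 mm along this frame's x by 130 mm along y, 18 mm high, walls and floor 3 mm thick; z up.
- misfeed_1_mid (a point): Centre of a white embedding cassette, a flat box 28 mm along its x, 40 mm along its y and 6 mm thick along z, starting flat on the turntable (None if absent: three or four are there). Best grasped across the 28 mm side.
- misfeed_2_mid (a point): Centre of a white embedding cassette, a flat box 28 mm along its x, 40 mm along its y and 6 mm thick along z, starting flat on the turntable (None if absent: three or four are there). Best grasped across the 28 mm side.
- misfeed_3_mid (a point): Centre of a white embedding cassette, a flat box 28 mm along its x, 40 mm along its y and 6 mm thick along z, starting flat on the turntable (None if absent: three or four are there). Best grasped across the 28 mm side.
- misfeed_4_mid (a point): Centre of a white embedding cassette, a flat box 28 mm along its x, 40 mm along its y and 6 mm thick along z, starting flat on the turntable (None if absent: three or four are there). Best grasped across the 28 mm side.
- pot_a: Bystander: a screw-lid specimen pot, 49 mm in diameter and 65 mm high, standing on the bench beside the turntable; origin at the centre of its underside. Leave it alone.
- pot_b: Bystander: a screw-lid specimen pot, 49 mm in diameter and 65 mm high, standing on the bench beside the turntable; origin at the centre of its underside. Leave it alone.
- spare_cassette: Bystander: a white cassette 28 x 40 x 6 mm lying on the bench itself between the tray and a specimen pot, not one of the mis-fed ones; origin at the centre of its underside. Leave it alone.

How it is judged:
By the outcome, as a careful person would: the job done as asked, in the order asked, and still so for the second after the job is handed in, with the robot touching nothing.
Of misfeed_1, misfeed_2, misfeed_3, misfeed_4 only 3 to 4 are there at a start; the rules pass over those that are not, and their reading is None.
At some moment in a run one of misfeed_1, misfeed_2 may be knocked a few centimetres aside while the robot is not near it.
Once in a run the grip may slacken for a moment while it holds something.
It also fails if it takes over 210 s, if anything falls off the work surface, if the arm or the gripper's body presses on something with over 40 N, if the wrist force passes 120 N, or if a joint passes its speed limit or range.

## Working session

There is one attempt and no reset: what is moved stays moved. The work goes in short steps, Python scripts to look and compute and a tool call to move; the robot and the scene stay as the last step left them, time stands still between calls to the robot, and variables do not carry over. Pictures are saved under pics/ and viewed, at most 14 in all, crops included, and the job is handed in when it is done.

Besides the shell and the picture viewer there is one more tool, called in YAML: its name, and indented under it one key for each argument. jog_arm: Moves the arm, as the interface text tells. Its arguments: {"type":"object","properties":{"delta_pos":{"type":"array"},"turn":{"type":"array"},"grip":{"type":"array"}},"required":["delta_pos","turn","grip"]}

```bash
mkdir -p pics; cat > h.py <<'E'
from rig import *
import numpy as np, cv2
def snap(name,fn=None):
    c=capture(name)
    if fn: cv2.imwrite('pics/'+fn,c['color'])
    return c
def ray(c,u,v):
    f=240/np.tan(np.radians(c['fovy'])/2)
    T=np.array(c['camera_from_world']); R=T[:3,:3]; o=-R.T@T[:3,3]
    d=R.T@np.array([(u-c['cx'])/f,-(v-c['cy'])/f,-1.]); return o,d
def onz(c,u,v,z):
    o,d=ray(c,u,v); return o+d*(z-o[2])/d[2]
def proj(c,p):
    f=240/np.tan(np.radians(c['fovy'])/2)
    T=np.array(c['camera_from_world']); q=T[:3,:3]@np.array(p)+T[:3,3]
    return c['cx']+f*q[0]/-q[2], c['cy']-f*q[1]/-q[2]
E
python3 - <<'E'
from h import *
for n in('top','side','wrist'):
    c=snap(n,n+'0.png'); print(n,{k:v for k,v in c.items() if k!='color'})
print(read_state())
E
```

```text
top {'fovy': 47.72920287927323, 'cx': 316.7542012576298, 'cy': 237.6295856529653, 'camera_from_world': array([[ 0.02621235, -0.99855134,  0.04699068, -0.25604065],
       [ 0.99534091,  0.03043345,  0.0914892 , -0.51271028],
       [-0.09278676,  0.0443736 ,  0.99469674, -0.86056737],
       [ 0.        ,  0.        ,  0.        ,  1.        ]])}
side {'fovy': 56.75096985392919, 'cx': 319.96867243365256, 'cy': 232.7269565647265, 'camera_from_world': array([[ 0.84114654,  0.54042108, -0.02043396, -0.32526287],
       [-0.25376596,  0.42778017,  0.86752923,  0.13158814],
       [ 0.47757233, -0.72453377,  0.49696629, -1.28043363],
       [ 0.        ,  0.        ,  0.        ,  1.        ]])}
wrist {'fovy': 63.6663879985522, 'cx': 316.9818100205853, 'cy': 238.40254295855803, 'camera_from_world': array([[ 0.41884163,  0.90805407, -0.00308198, -0.62264567],
       [-0.87642024,  0.4033577 , -0.26304018,  0.03203995],
       [-0.23761156,  0.11287329,  0.96477996, -0.39007384],
       [ 0.        ,  0.        ,  0.        ,  1.        ]])}
{'time_s': 0.15, 'joint_positions': array([ 5.50329800e+01,  3.02679303e+01,  8.21370819e+01,  6.97427803e-04,
        6.76895783e+01, -1.02278617e+01]), 'qvel': array([ 0.02319371, -0.14131491, -0.26622873,  0.06514455, -0.0610591 ,
        0.07483469]), 'tau': array([ 1.14348248e-03, -4.40429378e+01, -1.76843494e+01,  6.33748854e-02,
        5.51542430e-02, -9.49434980e-05]), 'position': array([0.26121677, 0.56720146, 0.22179712]), 'tcp_rot': array([[-9.08220295e-01,  4.18491318e-01, -9.55375824e-04],
       [ 4.18492298e-01,  9.08219348e-01, -1.34644156e-03],
       [ 3.04216706e-04, -1.62268297e-03, -9.99998637e-01]]), 'force': array([ 0.00330441, -0.44899578, -0.15073874]), 'moment': array([ 0.01257746,  0.02224828, -0.01600657]), 'grasp_force': 0.0, 'opening': 0.9974577886939094}
```

View pics/top0.png

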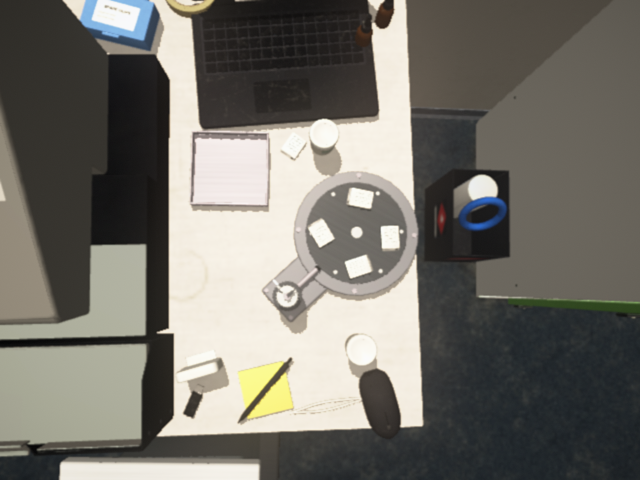

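View pics/side0.png

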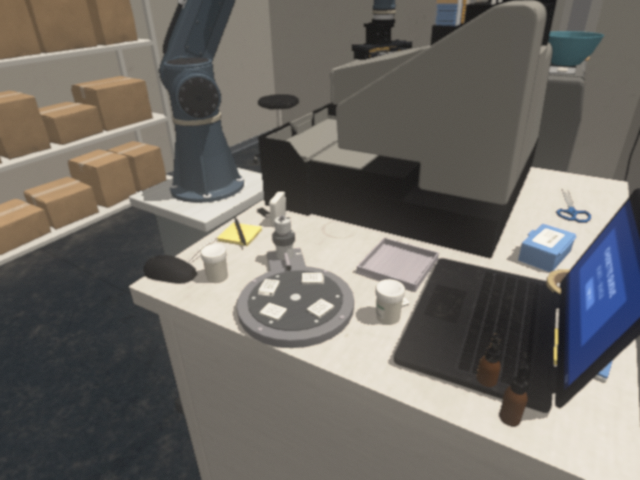

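The top view shows four cassettes at about (360,198), (321,233), (391,237) and (358,267). The disc centre is at (357,233), the column at (287,294), the tray at (231,170), and the pots at (323,135) and (361,350).

```bash
cat >> h.py <<'E'
def cassettes(c,z=.0285,disc=None,rmax=.1,lo=150,amin=150):
    hsv=cv2.cvtColor(c['color'],cv2.COLOR_BGR2HSV)
    m=((hsv[...,2]>lo)&(hsv[...,1]<70)).astype(np.uint8)
    out=[]
    for k in cv2.findContours(m,cv2.RETR_EXTERNAL,cv2.CHAIN_APPROX_NONE)[0]:
        if cv2.contourArea(k)<amin: continue
        P=np.array([onz(c,u,v,z)[:2] for u,v in k[:,0]])*1000
        (x,y),(w,h),a=cv2.minAreaRect(P.astype(np.float32))
        if w<h: a+=90   # a = direction of long side
        if disc is not None and np.hypot(x-disc[0]*1e3,y-disc[1]*1e3)>rmax*1e3: continue
        if max(w,h)<60: out.append((round(x/1e3,4),round(y/1e3,4),round((a+90)%180-90,1),round(min(w,h)),round(max(w,h))))
    return out
E
python3 - <<'E'
from h import *
c=snap('top')
for n,u,v,z in [('disc',357,233,.0225),('col',287,292,.109),('tray',231,170,.003),('trayTL',192,132,.018),('trayTR',270,132,.018),('trayBL',192,206,.018),('trayBR',269,210,.018),('potA',323,133,.065),('potB',361,350,.065),('spare',293,146,.006)]:
    print(n,onz(c,u,v,z).round(4))
d=onz(c,357,233,.0225)
print(cassettes(c,disc=d))
E
```

```text
disc [ 0.5302 -0.3084  0.0225]
col [ 0.4305 -0.196   0.109 ]
tray [ 0.633  -0.0939  0.003 ]
trayTL [ 0.692  -0.0283  0.018 ]
trayTR [ 0.6972 -0.1583  0.018 ]
trayBL [ 0.567  -0.0342  0.018 ]
trayBR [ 0.5645 -0.1612  0.018 ]
potA [ 0.6853 -0.2454  0.065 ]
potB [ 0.3435 -0.3131  0.065 ]
spare [ 0.6778 -0.1977  0.006 ]
[]
```

```bash
python3 - <<'E'
from h import *
c=snap('top'); hsv=cv2.cvtColor(c['color'],cv2.COLOR_BGR2HSV)
for u,v in [(360,198),(321,233),(391,237),(358,267),(357,215),(357,178)]: print(hsv[v,u])
d=(.530,-.308)
for lo in(150,180,200): print(cassettes(c,disc=d,lo=lo))
# disc: dark region fit
p=c['color'][160:310,290:425].max(2)
E
```

```text
[ 27  10 248]
[ 26   8 251]
[ 25  11 248]
[ 27   9 250]
[ 18  22 114]
[ 14  22 201]
[]
[(0.4751, -0.3107, -70.2, 30, 39), (0.5239, -0.3652, 1.7, 35, 38), (0.5287, -0.2466, 32.6, 31, 41), (0.5887, -0.3113, 80.6, 29, 42)]
[(0.4754, -0.3109, -70.2, 29, 39), (0.5246, -0.3625, 1.8, 30, 37), (0.5286, -0.2467, 32.6, 31, 40), (0.5887, -0.3113, 80.6, 29, 41)]
```

```bash
python3 - <<'E'
from h import *
for n in('side','top'):
    c=snap(n)
    for p in [(.261,.567,.222),(.15,.3,.7),(0,0,0),(.4,.25,.0),(.58,-.03,0),(.26,.3,.25),(.55,-.3,.25)]: print(n,p,np.round(proj(c,p)))
E
```

```text
side (0.261, 0.567, 0.222) [380.  80.]
side (0.15, 0.3, 0.7) [ 299. -109.]
side (0, 0, 0) [207. 187.]
side (0.4, 0.25, 0.0) [371. 185.]
side (0.58, -0.03, 0) [386. 246.]
side (0.26, 0.3, 0.25) [338.  87.]
side (0.55, -0.3, 0.25) [300. 180.]
top (0.261, 0.567, 0.222) [-367.  421.]
top (0.15, 0.3, 0.7) [-1390.  1193.]
top (0, 0, 0) [155. 561.]
top (0.4, 0.25, 0.0) [ 14. 303.]
top (0.58, -0.03, 0) [192. 200.]
top (0.26, 0.3, 0.25) [-151.  431.]
top (0.55, -0.3, 0.25) [373. 199.]
```

View pics/wrist0.png

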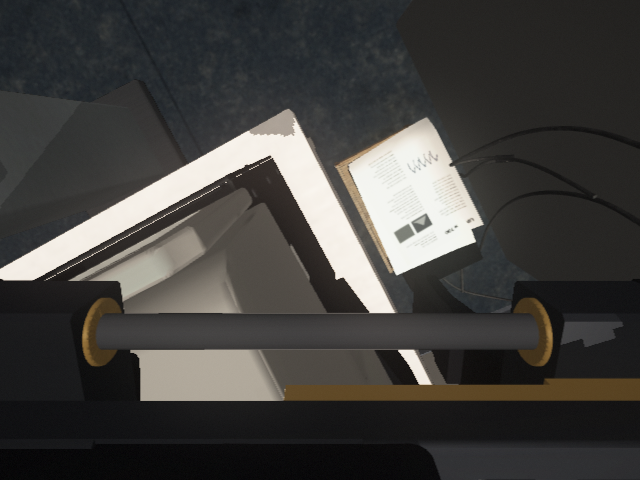

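```bash
python3 - <<'E'
from h import *
a=snap('top');b=snap('side')
def tri(p,q):
    o1,d1=ray(a,*p);o2,d2=ray(b,*q)
    s=np.linalg.lstsq(np.c_[d1,-d2],o2-o1,rcond=None)[0]
    x,y=o1+s[0]*d1,o2+s[1]*d2; return ((x+y)/2).round(3),np.linalg.norm(x-y).round(3)
for p,q in [((108,55),(540,5)),((108,55),(550,120)),((105,180),(420,190)),((90,320),(335,70)),((0,325),(335,70)),((170,330),(262,140)),((145,245),(345,170)),((145,340),(270,130)),((168,70),(500,245))]:
    print(p,q,tri(p,q))
E
python3 -c "
import cv2
cv2.imwrite('pics/sc.png',cv2.resize(cv2.imread('pics/side0.png')[0:260,150:570],(800,495)))"
```

```text
(108, 55) (540, 5) (array([ 0.722, -0.008,  0.44 ]), np.float64(0.154))
(108, 55) (550, 120) (array([0.781, 0.053, 0.262]), np.float64(0.124))
(105, 180) (420, 190) (array([0.597, 0.088, 0.09 ]), np.float64(0.011))
(90, 320) (335, 70) (array([0.41 , 0.009, 0.349]), np.float64(0.027))
(0, 325) (335, 70) (array([0.385, 0.09 , 0.338]), np.float64(0.015))
(170, 330) (262, 140) (array([ 0.35 , -0.083,  0.225]), np.float64(0.085))
(145, 245) (345, 170) (array([ 0.478, -0.007,  0.154]), np.float64(0.031))
(145, 340) (270, 130) (array([ 0.341, -0.052,  0.237]), np.float64(0.075))
(168, 70) (500, 245) (array([0.796, 0.015, 0.043]), np.float64(0.017))
```

View pics/sc.png

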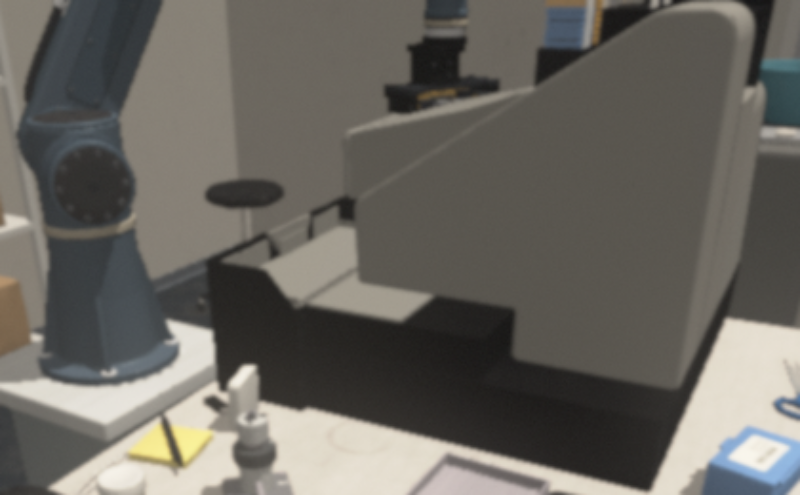

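The tool starts behind a tall instrument that stands between it and the bench. I'll go up first, pull in, then swing over at a small radius.

jog_arm:
  delta_pos:
    - [0, 0, 6]
    - [0, 0, 12]
    - [0, 0, 18]
    - [0, 0, 24]
    - [0, 0, 30]
    - [0, 0, 32]
    - [-2.5, -5.3, 32]
    - [-5, -10.6, 32]
    - [-7.4, -15.9, 32]
    - [-7.4, -15.9, 32]
  turn: [0, 0, 0, 0, 0, 0, 0, 0, 0, 0]
  grip: [0, 0, 0, 0, 0, 0, 0, 0, 0, 0]

```text
time_s: 1.7
position: [0.1851, 0.4054, 0.5437]
tcp_rot: [[-0.908, 0.419, 0.001], [0.419, 0.908, 0.001], [-0.0, 0.001, -1.0]]
force: [0.0, 1.1, -0.1]
opening: 0.999
grasp_force: 0.0
```

jog_arm:
  delta_pos:
    - [5.0, -2.7, 0]
    - [9.8, -6.2, 0]
    - [14.1, -10.2, 0]
    - [17.8, -14.8, 0]
    - [20.9, -19.8, 0]
    - [23.4, -25.1, 0]
    - [25.1, -30.8, 0]
    - [26, -36.6, 0]
    - [26.2, -42.5, 0]
    - [25.6, -48.3, 0]
    - [24.2, -54.1, 0]
    - [22.2, -59.6, 0]
  turn: [-6.2, -12.4, -18.6, -24.8, -31, -37.2, -43.4, -49.6, -55.8, -62, -68.2, -74.4]
  grip: [0, 0, 0, 0, 0, 0, 0, 0, 0, 0, 0, 0]

```text
time_s: 3.2
position: [0.4101, -0.1901, 0.5422]
tcp_rot: [[0.162, 0.987, 0.001], [0.987, -0.162, -0.0], [-0.0, 0.001, -1.0]]
force: [0.4, -0.2, 0.2]
opening: 0.997
grasp_force: 0.0
```

jog_arm:
  delta_pos:
    - [4, -3, -2]
    - [8, -6, -5]
    - [12, -9, -9]
    - [15, -11, -14]
    - [17.9, -12.4, -20]
    - [17.9, -12.4, -26]
    - [17.9, -12.4, -32]
    - [17.9, -12.4, -38]
    - [17.9, -12.4, -38]
    - [17.9, -12.4, -38]
  turn: [0, 0, 0, 0, 0, 0, 0, 0, 0, 0]
  grip: [0.45, 0.45, 0.45, 0.45, 0.45, 0.45, 0.45, 0.45, 0.45, 0.45]

```text
time_s: 4.45
position: [0.5904, -0.3127, 0.1643]
tcp_rot: [[0.159, 0.987, 0.003], [0.987, -0.159, -0.002], [-0.002, 0.003, -1.0]]
force: [0.6, -0.3, 0.4]
opening: 0.546
grasp_force: 0.0
```

```bash
python3 - <<'E'
from h import *
s=read_state(); print(s['position'],s['opening'])
c=snap('wrist','w1.png'); print(cassettes(c,disc=(.53,-.308),lo=190))
c=snap('top','t1.png'); print(cassettes(c,disc=(.53,-.308),lo=190))
E
```

```text
[ 0.5903808  -0.31268715  0.1642763 ] 0.5462933893223351
[(0.5328, -0.308, -9.2, 16, 17), (0.4744, -0.3102, -70.2, 29, 33), (0.5887, -0.3128, 80.0, 28, 40), (0.5293, -0.2489, 32.3, 30, 41)]
[]
```

View pics/w1.png

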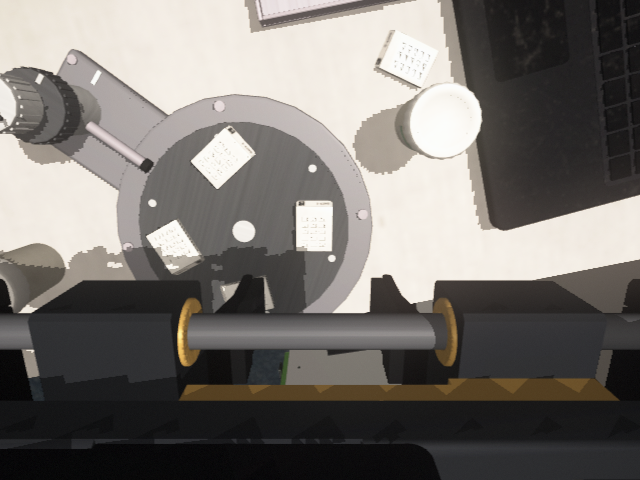

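The wrist view shows A at (315,226), under the gripper and aligned with it. I'll descend and grasp it.

jog_arm:
  delta_pos:
    - [-0.1, 0, -5]
    - [-0.1, 0, -10]
    - [-0.1, 0, -12.5]
    - [-0.1, 0, -13.9]
    - [-0.1, 0, -13.9]
    - [-0.1, 0, -13.9]
    - [-0.1, 0, -13.9]
    - [-0.1, 0, -13.9]
    - [-0.1, 0, -13.9]
  turn: [-1, -1, -1, -1, -1, -1, -1, -1, -1]
  grip: [0.45, 0.45, 0.45, 0.45, 0.45, 1, 1, 1, 1]

```text
time_s: 5.68
position: [0.5882, -0.3118, 0.0247]
tcp_rot: [[0.176, 0.984, 0.001], [0.984, -0.176, -0.001], [-0.001, 0.002, -1.0]]
force: [-0.4, 0.1, 5.8]
opening: 0.318
grasp_force: 30.0
```

jog_arm:
  delta_pos:
    - [0, 0, 2]
    - [0, 0, 6]
    - [0, 0, 10]
    - [0, 4, 12]
    - [1, 9, 12]
    - [3, 14, 12]
    - [5, 19, 12]
    - [6.5, 24, 12]
    - [6.5, 24, 12]
    - [6.5, 24, 7]
  turn: [0, 0, 0, 3, 6, 9, 11, 11, 11, 11]
  grip: [1, 1, 1, 1, 1, 1, 1, 1, 1, 1]

```text
time_s: 6.92
position: [0.6569, -0.0722, 0.0982]
tcp_rot: [[-0.017, 1.0, 0.012], [1.0, 0.017, -0.004], [-0.004, 0.012, -1.0]]
force: [-0.1, -0.3, -0.4]
opening: 0.315
grasp_force: 30.0
```

```bash
python3 - <<'E'
from h import *
s=read_state(); print(s['position'],s['opening'],s['grasp_force'])
c=snap('wrist'); print(np.linalg.inv(c['camera_from_world'])[:3,3])
c=snap('top','t2.png'); print(cassettes(c,disc=(.53,-.308),lo=190))
E
```

```text
[ 0.65690014 -0.07222171  0.09822813] 0.31530393037004706 29.992590844631195
[ 6.54040866e-01 -5.63756283e-04  2.59074865e-01]
[(0.4467, -0.2693, 63.9, 15, 54), (0.4754, -0.3109, -70.2, 29, 39), (0.5238, -0.3626, 1.8, 30, 38), (0.5286, -0.2467, 32.6, 31, 40)]
```

View pics/t2.png

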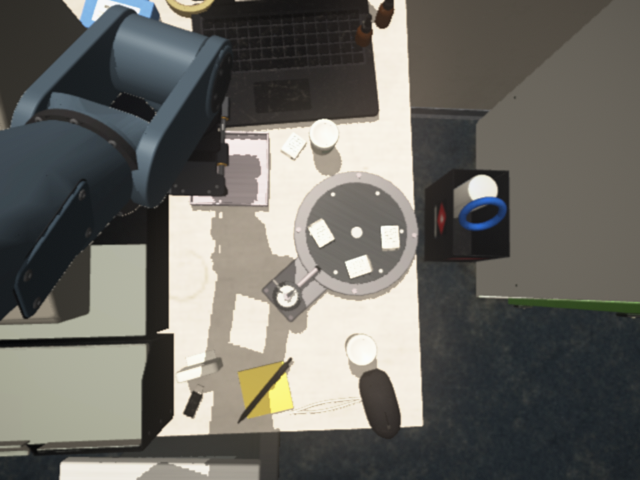

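The arm is clear of the instrument and the other cassettes haven't moved. Next I'll lower A and release it.

jog_arm:
  delta_pos:
    - [0, 0, -5]
    - [0, 0, -8.3]
    - [0, 0, -8.3]
    - [0, 0, -8.3]
    - [0, 0, -8.3]
    - [0, 0, -8.3]
    - [0, 0, -4]
    - [0, 0, 2]
    - [0, 0, 5]
  turn: [0, 0, 0, 0, 0, 0, 0, 0, 0]
  grip: [1, 1, 1, 1, 0.58, 0.58, 0.58, 0.58, 0.58]

```text
time_s: 8.15
position: [0.6544, -0.0717, 0.148]
tcp_rot: [[-0.015, 1.0, 0.006], [1.0, 0.015, -0.002], [-0.002, 0.006, -1.0]]
force: [0.6, 0.2, -0.2]
opening: 0.418
grasp_force: 0.0
```

jog_arm:
  delta_pos:
    - [-2, -5, 2]
    - [-4, -10, 2]
    - [-8, -14, 2]
    - [-12, -18, 2]
    - [-15, -21, 2]
    - [-17.8, -23.9, 1]
    - [-17.8, -23.9, 1]
    - [-17.8, -23.9, 1]
  turn: [5, 10, 15, 19, 19, 19, 19, 19]
  grip: [0.45, 0.45, 0.45, 0.45, 0.45, 0.45, 0.45, 0.45]

```text
time_s: 9.15
position: [0.4749, -0.3103, 0.1541]
tcp_rot: [[-0.339, 0.941, 0.001], [0.941, 0.339, -0.0], [-0.001, 0.001, -1.0]]
force: [-0.2, -1.1, -0.4]
opening: 0.548
grasp_force: 0.0
```

```bash
python3 - <<'E'
from h import *
s=read_state(); print(s['position'],s['opening'],np.degrees(np.arctan2(s['tcp_rot'][1,1],s['tcp_rot'][0,1])))
c=snap('wrist','w3.png'); print(cassettes(c,disc=(.53,-.308),lo=190))
c=snap('side'); print(cassettes(c,disc=(.53,-.308),lo=190,amin=80), cassettes(c,z=.009,disc=(.653,-.072),lo=160,amin=80))
E
```

```text
[ 0.47494722 -0.31026944  0.15414478] 0.5477798536264512 19.83050355029289
[(0.5177, -0.3582, 19.8, 20, 36), (0.5297, -0.3078, 19.8, 16, 17), (0.4742, -0.3123, -70.2, 29, 36), (0.527, -0.2488, 32.6, 31, 39)]
[(0.5252, -0.3615, 4.2, 30, 38), (0.476, -0.3134, -69.3, 29, 46), (0.5285, -0.2461, 31.1, 32, 40)] []
```

View pics/w3.png

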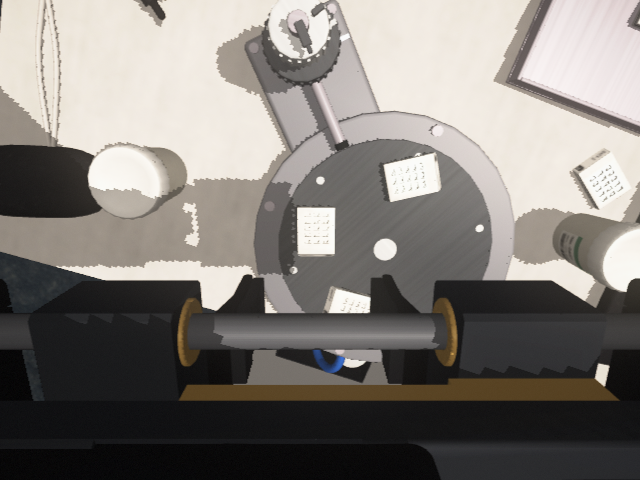

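C at (316,230) lies square between the fingers, so I'll grasp it.

jog_arm:
  delta_pos:
    - [0, -0.1, -5]
    - [0, -0.1, -10]
    - [0, -0.1, -12]
    - [0, -0.1, -12.9]
    - [0, -0.1, -12.9]
    - [0, -0.1, -12.9]
    - [0, -0.1, -12.9]
    - [0, -0.1, -12.9]
    - [0, -0.1, -12.9]
    - [0, -0.1, -11]
    - [0, -0.1, -7]
    - [0, -0.1, -2]
  turn: [0, 0, 0, 0, 0, 0, 0, 0, 0, 0, 0, 0]
  grip: [0.45, 0.45, 0.45, 0.45, 0.45, 1, 1, 1, 1, 1, 1, 1]

```text
time_s: 10.75
position: [0.4737, -0.3107, 0.1336]
tcp_rot: [[-0.339, 0.941, -0.002], [0.941, 0.339, 0.002], [0.003, -0.001, -1.0]]
force: [1.1, -0.5, -0.2]
opening: 0.321
grasp_force: 30.0
```

jog_arm:
  delta_pos:
    - [3, 4, 1]
    - [6, 8, 1]
    - [9, 13, 1]
    - [12, 18, 1]
    - [13.2, 22, 0]
    - [13.2, 23.9, -3]
    - [13.2, 23.9, -8]
    - [13.2, 23.9, -12.2]
    - [13.2, 23.9, -12.2]
    - [13.2, 23.9, -12.2]
    - [13.2, 23.9, -12.2]
    - [13.2, 23.9, -12.2]
  turn: [-4, -8, -12, -16, -19, -19, -19, -19, -19, -19, -19, -19]
  grip: [1, 1, 1, 1, 1, 1, 1, 1, 1, 1, 0.58, 0.58]

```text
time_s: 12.25
position: [0.6075, -0.0728, 0.0133]
tcp_rot: [[-0.015, 1.0, 0.003], [1.0, 0.015, -0.001], [-0.001, 0.003, -1.0]]
force: [0.3, -0.2, 0.2]
opening: 0.406
grasp_force: 0.0
```

jog_arm:
  delta_pos:
    - [0, 0, 4]
    - [0, 0, 9]
    - [0, 0, 14]
    - [0, 0, 14]
    - [0, 0, 14]
  turn: [0, 0, 0, 0, 0]
  grip: [0.58, 0.58, 0.58, 0.58, 0.58]

```text
time_s: 12.88
position: [0.6061, -0.0723, 0.152]
tcp_rot: [[-0.015, 1.0, 0.0], [1.0, 0.015, -0.0], [-0.0, 0.0, -1.0]]
force: [-1.2, -0.1, -1.5]
opening: 0.415
grasp_force: 0.0
```

```bash
python3 - <<'E'
from h import *
s=read_state(); print(s['position'],s['opening'],np.degrees(np.arctan2(s['tcp_rot'][1,1],s['tcp_rot'][0,1])))
c=snap('wrist','w4.png'); print('disc',cassettes(c,disc=(.53,-.308),lo=190)); print('tray',cassettes(c,z=.009,disc=(.63,-.09),lo=225))
c=snap('side'); print(cassettes(c,disc=(.53,-.308),lo=190,amin=80))
c=snap('top'); print(cassettes(c,disc=(.53,-.308),lo=190))
E
```

```text
[ 0.60609416 -0.07227627  0.15199965] 0.41505704834221907 0.8585845216540834
disc []
tray []
[(0.5258, -0.3616, 6.0, 31, 38), (0.5263, -0.2457, 31.1, 29, 40)]
[(0.5256, -0.3652, 1.7, 35, 38), (0.528, -0.2473, 33.7, 30, 41)]
```

View pics/w4.png

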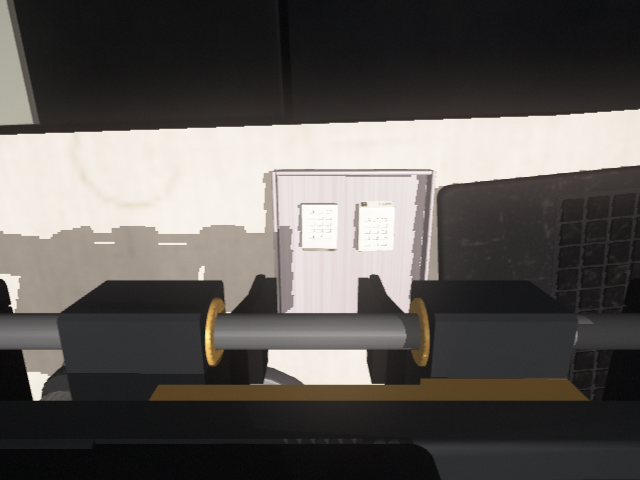

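jog_arm:
  delta_pos:
    - [-1, -4, 1]
    - [-2, -8, 1]
    - [-3, -12, 1]
    - [-4, -16, 1]
    - [-5, -20, 1]
    - [-6, -24, 1]
    - [-7, -27, 1]
    - [-8.1, -29.1, 0]
    - [-8.1, -29.1, 0]
    - [-8.1, -29.1, 0]
  turn: [-10, -20, -30, -40, -50, -60, -70, -80, -88, -88]
  grip: [0.45, 0.45, 0.45, 0.45, 0.45, 0.45, 0.45, 0.45, 0.45, 0.45]

```text
time_s: 14.28
position: [0.5247, -0.3632, 0.1498]
tcp_rot: [[0.999, 0.051, -0.002], [0.051, -0.999, 0.002], [-0.002, -0.002, -1.0]]
force: [0.2, 0.1, 0.5]
opening: 0.551
grasp_force: 0.0
```

```bash
python3 - <<'E'
from h import *
s=read_state(); print(s['position'],s['opening'],np.degrees(np.arctan2(s['tcp_rot'][1,1],s['tcp_rot'][0,1])))
c=snap('wrist','w5.png'); print('disc',cassettes(c,disc=(.53,-.308),lo=150),cassettes(c,disc=(.53,-.308),lo=190))
E
```

```text
[ 0.52466615 -0.36316651  0.14979129] 0.5505258209601676 -87.09367841245319
disc [(0.533, -0.3106, -87.1, 17, 18), (0.5252, -0.3647, 5.5, 29, 39), (0.5281, -0.2503, 33.2, 30, 40)] [(0.533, -0.3103, -87.1, 17, 17), (0.526, -0.3645, 5.5, 29, 37), (0.5281, -0.2505, 33.3, 30, 40)]
```

View pics/w5.png

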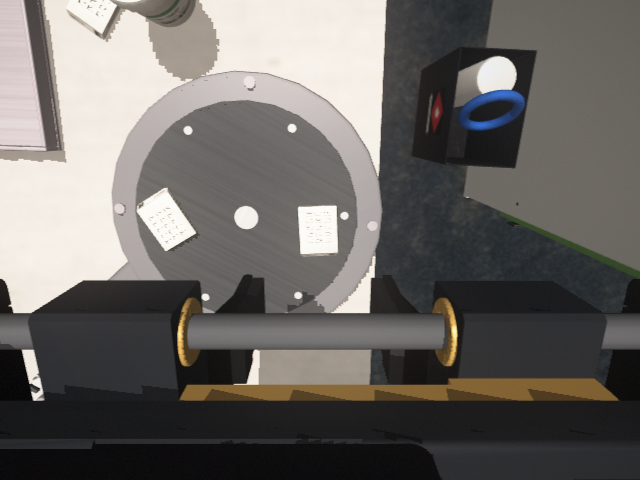

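B is at (318,230), about 2.5° off the gripper line.

jog_arm:
  delta_pos:
    - [0, -0.1, -5]
    - [0, -0.1, -10]
    - [0, -0.1, -12]
    - [0, -0.1, -12.5]
    - [0, -0.1, -12.5]
    - [0, -0.1, -12.5]
    - [0, -0.1, -12.5]
    - [0, -0.1, -12.5]
    - [0, -0.1, -12.5]
    - [0, -0.1, -11]
    - [0, -0.1, -7]
    - [0, -0.1, -2]
  turn: [2.5, 2.5, 2.5, 2.5, 2.5, 2.5, 2.5, 2.5, 2.5, 2.5, 2.5, 2.5]
  grip: [0.45, 0.45, 0.45, 0.45, 0.45, 1, 1, 1, 1, 1, 1, 1]

```text
time_s: 15.82
position: [0.5248, -0.3637, 0.132]
tcp_rot: [[0.996, 0.093, -0.002], [0.093, -0.996, 0.002], [-0.002, -0.002, -1.0]]
force: [-0.1, -0.9, -1.3]
opening: 0.301
grasp_force: 30.0
```

jog_arm:
  delta_pos:
    - [1, 3, 1]
    - [2, 6, 1]
    - [4, 9, 1]
    - [6, 12, 1]
    - [8, 15, 1]
    - [10, 18, 1]
    - [11, 21, 1]
    - [12, 23, 1]
    - [12.8, 24.5, 0]
    - [12.8, 24.5, -5]
    - [12.8, 24.5, -8]
  turn: [10, 20, 30, 40, 50, 60, 70, 80, 85.5, 85.5, 85.5]
  grip: [1, 1, 1, 1, 1, 1, 1, 1, 1, 1, 1]

```text
time_s: 17.2
position: [0.6527, -0.1185, 0.0503]
tcp_rot: [[-0.016, 1.0, -0.002], [1.0, 0.016, 0.001], [0.001, -0.002, -1.0]]
force: [-0.4, 0.4, -0.5]
opening: 0.307
grasp_force: 30.0
```

```bash
python3 - <<'E'
from h import *
s=read_state(); print(s['position'],s['opening'],s['grasp_force'])
c=snap('side'); print(cassettes(c,disc=(.53,-.308),lo=190,amin=80))
c=snap('top'); print(cassettes(c,disc=(.53,-.308),lo=190))
E
```

```text
[ 0.65268168 -0.1185265   0.05034125] 0.3070232307178637 29.999910593032837
[(0.5279, -0.2469, 32.5, 32, 38)]
[(0.5281, -0.247, 33.7, 31, 40)]
```

jog_arm:
  delta_pos:
    - [0, 0, -3]
    - [0, 0, -3.9]
    - [0, 0, -3.9]
    - [0, 0, -3.9]
    - [0, 0, -3.9]
    - [0, 0, -3.9]
    - [0, 0, 0]
    - [0, 0, 5]
    - [0, 0, 10]
    - [0, 0, 10]
  turn: [0, 0, 0, 0, 0, 0, 0, 0, 0, 0]
  grip: [1, 1, 1, 0.58, 0.58, 0.58, 0.58, 0.58, 0.58, 0.58]

```text
time_s: 18.55
position: [0.6569, -0.1205, 0.1571]
tcp_rot: [[-0.015, 1.0, 0.011], [1.0, 0.015, -0.004], [-0.004, 0.011, -1.0]]
force: [0.6, 0.0, -0.5]
opening: 0.416
grasp_force: 0.0
```

jog_arm:
  delta_pos:
    - [-2, -2, 1]
    - [-4, -4, 1]
    - [-6, -7, 1]
    - [-9, -10, 1]
    - [-11.7, -12.4, 1]
    - [-11.7, -12.4, 1]
    - [-11.7, -12.4, 1]
    - [-11.7, -12.4, 1]
  turn: [-10, -20, -30, -40, -50, -57.5, -57.5, -57.5]
  grip: [0.45, 0.45, 0.45, 0.45, 0.45, 0.45, 0.45, 0.45]

```text
time_s: 19.55
position: [0.5364, -0.2429, 0.161]
tcp_rot: [[0.834, 0.552, -0.001], [0.552, -0.834, 0.001], [-0.0, -0.001, -1.0]]
force: [0.2, 0.2, -0.3]
opening: 0.549
grasp_force: 0.0
```

```bash
python3 - <<'E'
from h import *
s=read_state(); print(s['position'],s['opening'],np.degrees(np.arctan2(s['tcp_rot'][1,1],s['tcp_rot'][0,1])))
c=snap('wrist','w6.png'); print('disc',cassettes(c,disc=(.53,-.308),lo=150),cassettes(c,disc=(.53,-.308),lo=190))
E
python3 -c "
import cv2
i=cv2.imread('pics/t2.png')[240:320,250:345];cv2.imwrite('pics/col.png',cv2.resize(i,None,fx=6,fy=6,interpolation=2))"
```

```text
[ 0.53641615 -0.24292952  0.16099453] 0.5488063101420051 -56.50642794990025
disc [(0.5349, -0.3055, -56.5, 11, 17)] [(0.5351, -0.305, -50.4, 11, 17), (0.5053, -0.235, 38.8, 29, 41)]
```

View pics/col.png

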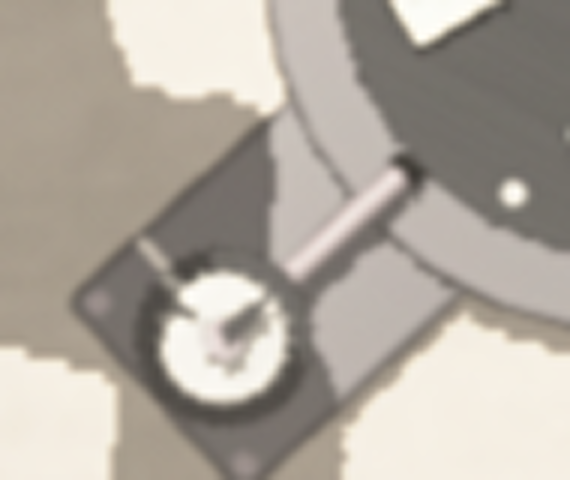

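Cassette D was knocked aside, to about (0.505,-0.235). I'll check it in the other views and measure the column.

```bash
python3 - <<'E'
from h import *
for n in('top','side','wrist'):
    c=snap(n); print(n,cassettes(c,disc=(.52,-.27),lo=190,amin=80))
c=snap('top')
print(onz(c,287.5,296.3,.099),onz(c,357,233,.0225))
# knob: bright blob in top view
g=c['color'].min(2); m=np.zeros_like(g); m[275:315,265:310]=(g[275:315,265:310]>190)
for k in cv2.findContours(m,cv2.RETR_EXTERNAL,cv2.CHAIN_APPROX_NONE)[0]:
    if cv2.contourArea(k)>100: P=np.array([onz(c,u,v,.099)[:2] for u,v in k[:,0]]).astype(np.float32)*1000; print(cv2.minEnclosingCircle(P),cv2.minAreaRect(P))
E
```

```text
top [(0.4936, -0.2427, -54.7, 13, 29)]
side []
wrist [(0.5351, -0.3049, -50.4, 11, 16), (0.5054, -0.2349, 39.0, 29, 41)]
[ 0.42400059 -0.1968711   0.099     ] [ 0.53019663 -0.30837925  0.0225    ]
```

View pics/w6.png

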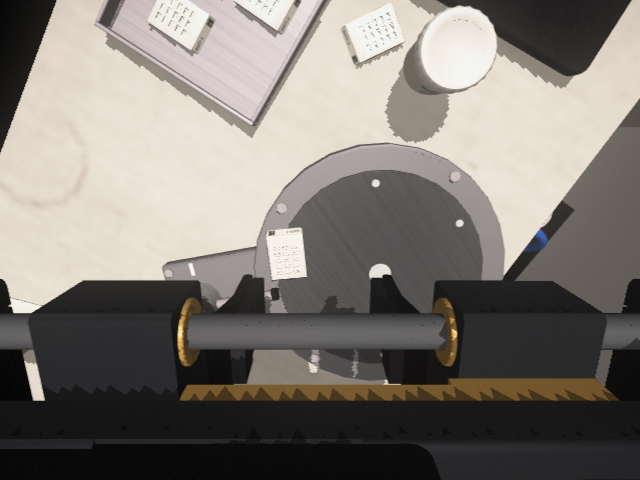

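D is at (287,253) in the wrist view, close to the rim stop and the column. I'll take it off-centre and turned 8°, which keeps the gripper body clear of the knob.

jog_arm:
  delta_pos:
    - [-2.2, 1.5, 0]
    - [-2.2, 1.5, -5]
    - [-2.2, 1.5, -10]
    - [-2.2, 1.5, -12]
    - [-2.2, 1.5, -13]
    - [-2.2, 1.5, -13.5]
    - [-2.2, 1.5, -13.5]
  turn: [-2.5, -2.5, -2.5, -2.5, -2.5, -2.5, -2.5]
  grip: [0.45, 0.45, 0.45, 0.45, 0.45, 0.45, 0.45]

```text
time_s: 20.68
position: [0.515, -0.2286, 0.0271]
tcp_rot: [[0.858, 0.513, 0.001], [0.513, -0.858, -0.001], [0.0, 0.001, -1.0]]
force: [-0.2, 0.5, 0.9]
opening: 0.547
grasp_force: 0.0
```

jog_arm:
  delta_pos:
    - [0, 0, 0]
    - [0, 0, 0]
    - [0, 0, 0]
    - [0, 0, 0]
    - [0, 0, 2]
    - [0, 0, 6]
    - [0, 0, 10]
    - [0, 0, 10]
  turn: [0, 0, 0, 0, 0, 0, 0, 0]
  grip: [1, 1, 1, 1, 1, 1, 1, 1]

```text
time_s: 21.68
position: [0.5165, -0.2297, 0.1296]
tcp_rot: [[0.858, 0.513, 0.006], [0.513, -0.858, -0.004], [0.003, 0.007, -1.0]]
force: [-0.1, -0.5, -0.1]
opening: 0.306
grasp_force: 29.8
```

```bash
python3 - <<'E'
from h import *
s=read_state(); print(s['position'],s['opening'],s['grasp_force'])
for n in('top','side'):
    c=snap(n); print(n,cassettes(c,disc=(.52,-.27),lo=190,amin=80))
snap('wrist','w7.png')
E
```

```text
[ 0.51651673 -0.22966995  0.1295673 ] 0.30625932817030965 29.810381883289665
top [(0.463, -0.2111, -43.5, 21, 22)]
side []
```

D is held. Now I'll place it in slot 4.

jog_arm:
  delta_pos:
    - [2, 3, 2]
    - [4, 6, 2]
    - [6, 9, 2]
    - [8, 11, 2]
    - [9.2, 11.9, 1]
    - [9.2, 11.9, -3]
    - [9.2, 11.9, -8]
    - [9.2, 11.9, -11.2]
    - [9.2, 11.9, -11.2]
    - [9.2, 11.9, -11.2]
    - [9.2, 11.9, -11.2]
    - [9.2, 11.9, -11.2]
  turn: [10, 20, 30, 40, 50, 60, 60, 60, 60, 60, 60, 60]
  grip: [1, 1, 1, 1, 1, 1, 1, 1, 1, 0.58, 0.58, 0.58]

```text
time_s: 23.32
position: [0.6073, -0.1097, 0.016]
tcp_rot: [[-0.015, 1.0, 0.002], [1.0, 0.015, -0.001], [-0.001, 0.002, -1.0]]
force: [-0.3, 0.7, 0.2]
opening: 0.412
grasp_force: 0.0
```

jog_arm:
  delta_pos:
    - [0, 0, 4]
    - [0, 0, 10]
    - [0, 0, 14]
    - [0, -5, 18]
    - [0, -10, 20]
    - [0, -10, 20]
  turn: [0, 0, 0, 0, 0, 0]
  grip: [0.58, 0.58, 0.58, 0.58, 0.2, 0]

```text
time_s: 24.08
position: [0.608, -0.2141, 0.2183]
tcp_rot: [[-0.011, 1.0, 0.007], [1.0, 0.011, -0.005], [-0.005, 0.007, -1.0]]
force: [-0.8, 0.2, 0.4]
opening: 0.567
grasp_force: 0.0
```

```bash
python3 - <<'E'
from h import *
s=read_state(); print(s['position'],s['opening'],np.degrees(np.arctan2(s['tcp_rot'][1,1],s['tcp_rot'][0,1])),s['joint_positions'].round(1))
c=snap('wrist','w8.png'); t=snap('top','t8.png')
cv2.imwrite('pics/m8.png',np.vstack([c['color'][:330],cv2.resize(t['color'][120:320,180:430],(640,512))[:270]]))
E
```

```text
[ 0.60803983 -0.21407047  0.21825436] 0.5667525903423509 0.6080166891001253 [-29.3  31.8  79.7  -0.1  67.9 -29.9]
```

View pics/m8.png

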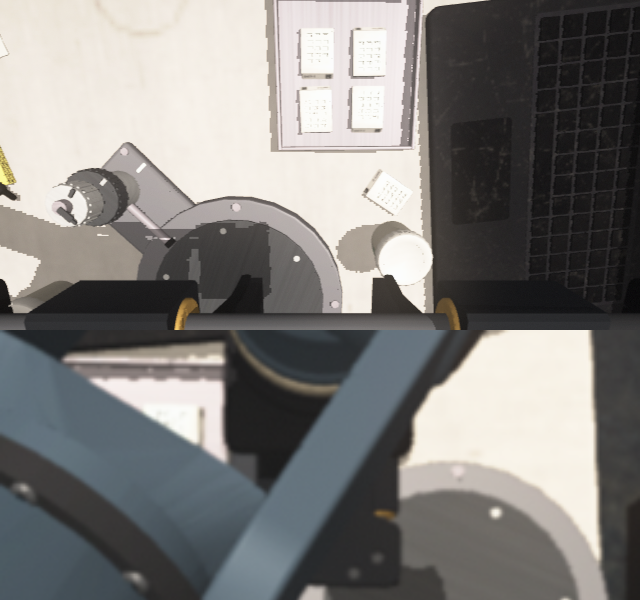

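All four cassettes lie in the tray and the disc is clear. Next I'll plan the approach to the column.

```bash
python3 - <<'E'
from h import *
c=snap('top')
for z in(0,.1,.15,.2): print(z,onz(c,172,330,z).round(3),onz(c,148,290,z).round(3),onz(c,168,200,z).round(3), onz(c,222,365,z).round(3))
E
```

```text
0 [ 0.362 -0.008  0.   ] [0.427 0.035 0.   ] [0.578 0.01  0.   ] [ 0.307 -0.092  0.   ]
0.1 [ 0.371 -0.029  0.1  ] [0.428 0.009 0.1  ] [ 0.563 -0.013  0.1  ] [ 0.321 -0.104  0.1  ]
0.15 [ 0.375 -0.04   0.15 ] [ 0.429 -0.004  0.15 ] [ 0.555 -0.025  0.15 ] [ 0.329 -0.11   0.15 ]
0.2 [ 0.379 -0.05   0.2  ] [ 0.429 -0.017  0.2  ] [ 0.548 -0.037  0.2  ] [ 0.336 -0.116  0.2  ]
```

jog_arm:
  delta_pos:
    - [-5, 0, 0]
    - [-10, 1, 0]
    - [-15, 1.5, 0]
    - [-18.4, 1.7, 0]
    - [-18.4, 1.7, -3]
    - [-18.4, 1.7, -3]
    - [-18.4, 1.7, -3]
  turn: [-10, -20, -30, -40, -45, -45, -45]
  grip: [0, 0, 0, 0, 0, 0, 0]

```text
time_s: 25.1
position: [0.423, -0.1918, 0.1847]
tcp_rot: [[0.695, 0.719, -0.0], [0.719, -0.695, 0.0], [0.0, -0.0, -1.0]]
force: [0.4, 0.2, -0.5]
opening: 1.001
grasp_force: 0.0
```

```bash
python3 - <<'E'
from h import *
s=read_state(); print(s['position'])
c=snap('wrist','w9.png')
for p in [(.424,-.197,.109),(.424,-.197,.067)]: print(proj(c,p))
E
```

```text
[ 0.42298088 -0.19175634  0.18470187]
(np.float64(322.45202784309777), np.float64(252.66127956778976))
(np.float64(321.6971771091907), np.float64(235.77016046231975))
```

```bash
python3 - <<'E'
import cv2
i=cv2.imread('pics/w9.png')[140:330,200:440]; cv2.imwrite('pics/w9c.png',cv2.resize(i,None,fx=3,fy=3,interpolation=2))
E
```

```text
(no output)
```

View pics/w9c.png

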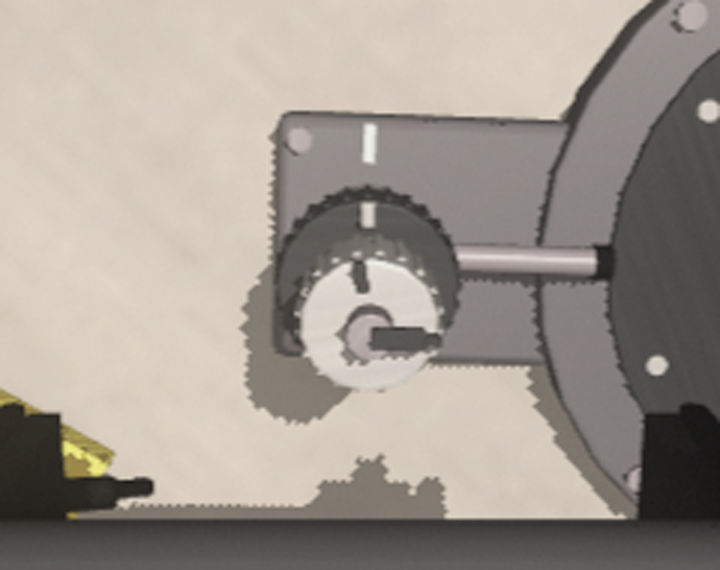

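The crop shows the knob face centred at (372,324). Its dark rib is at (360,277), the fixed arrow points right to (440,340), and the ring rib lines up with the white mark.

```bash
cat >> h.py <<'E'
def rib(c,ctr,zt=.099,r0=.009,r1=.0145):
    # darkness round the knob face by angle (world deg), sampled between two radii
    g=cv2.cvtColor(c['color'],cv2.COLOR_BGR2GRAY).astype(np.float32)
    A=np.arange(0,360,2); out=[]
    for a in A:
        v=[]
        for r in np.linspace(r0,r1,5):
            u,w=proj(c,(ctr[0]+r*np.cos(np.radians(a)),ctr[1]+r*np.sin(np.radians(a)),zt))
            v.append(cv2.getRectSubPix(g,(1,1),(u,w))[0,0])
        out.append(np.mean(v))
    return A,np.array(out)
E
python3 - <<'E'
from h import *
c=snap('wrist')
w=lambda x,y,z: onz(c,x/3+200,y/3+140,z)[:2]
k=w(371.5,324,.099); sp=w(368,334,.109); tip=w(440,340,.109); rb=w(360,275,.099); rbi=w(364,292,.099)
mk1=w(370,125,.01)
rr=w(368,203,.067)
print('knob',k,'spindle',sp,'disc',(.531,-.309))
an=lambda d:np.degrees(np.arctan2(d[1],d[0])).round(1)
print('arrow',an(tip-sp),an(np.array([.531,-.3085])-k),'rib',an(rb-k),an(rb-rbi),'ringrib',an(rr-k))
A,d=rib(c,k); print([(int(a),int(x)) for a,x in zip(A,d) if x<170])
E
```

```text
knob [ 0.42516543 -0.19815088] spindle [ 0.42503666 -0.19694308] disc (0.531, -0.309)
arrow -49.0 -46.2 rib 58.9 58.9 ringrib 47.0
[(56, 129), (58, 96), (60, 88), (62, 88), (64, 89), (66, 97), (68, 110), (70, 135), (72, 158), (274, 166), (276, 163), (278, 158), (280, 148), (282, 140), (284, 132), (286, 124), (288, 114), (290, 114), (292, 104), (294, 97), (296, 88), (298, 86), (300, 85), (302, 84), (304, 81), (306, 81), (308, 109), (310, 142), (312, 144), (314, 164)]
```

```bash
python3 - <<'E'
from h import *
c=snap('wrist'); print(read_state()['position'])
w=lambda x,y,z: onz(c,x/3+200,y/3+140,z)[:2]
an=lambda d:np.degrees(np.arctan2(d[1],d[0])).round(1)
print('rod',an(w(600,262,.0275)-w(460,257,.0275)),'plate',an(w(560,122,.01)-w(290,113.5,.01)),'mark',an(w(370,125,.01)-w(370,163,.01)))
E
```

```text
[ 0.42334593 -0.19246169  0.18514197]
rod -46.2 plate -45.9 mark 46.2
```

jog_arm:
  delta_pos:
    - [0.2, -0.6, 0]
    - [0.2, -0.6, -3]
    - [0.2, -0.6, -7]
    - [0.2, -0.6, -11]
    - [0.2, -0.6, -13.6]
    - [0.2, -0.6, -13.8]
    - [0.2, -0.6, -13.8]
  turn: [0, 0, 0, 0, 0, 0, 0]
  grip: [0, 0, 0, 0, 0, 0, 0]

```text
time_s: 26.12
position: [0.4251, -0.199, 0.0471]
tcp_rot: [[0.696, 0.718, 0.001], [0.718, -0.696, -0.001], [0.0, 0.001, -1.0]]
force: [0.4, 0.3, 0.7]
opening: 0.998
grasp_force: 0.0
```

jog_arm:
  delta_pos:
    - [0, 0.1, 0]
    - [0, 0.1, 0]
    - [0, 0.1, 0]
    - [0, 0.1, 0]
    - [0, 0.1, 0]
    - [0, 0.1, 0]
  turn: [0, 0, 0, 0, 0, 0]
  grip: [0.3, 0.5, 1, 1, 1, 1]

```text
time_s: 26.88
position: [0.4237, -0.1966, 0.0466]
tcp_rot: [[0.697, 0.718, -0.002], [0.718, -0.697, 0.002], [-0.0, -0.002, -1.0]]
force: [-1.2, 2.0, 3.0]
opening: 0.518
grasp_force: 30.0
```

jog_arm:
  delta_pos:
    - [0, 0, 0]
    - [0, 0, 0]
    - [0, 0, 0]
    - [0, 0, 0]
    - [0, 0, 0]
    - [0, 0, 0]
    - [0, 0, 0]
    - [0, 0, 0]
    - [0, 0, 0]
    - [0, 0, 0]
    - [0, 0, 0]
    - [0, 0, 0]
  turn: [8, 16, 24, 32, 40, 48, 56, 64, 72, 80, 88, 92]
  grip: [1, 1, 1, 1, 1, 1, 1, 1, 1, 1, 1, 1]

```text
time_s: 28.38
position: [0.424, -0.1966, 0.0466]
tcp_rot: [[-0.743, 0.669, -0.001], [0.669, 0.743, 0.001], [0.002, 0.0, -1.0]]
force: [-0.3, 3.1, 2.9]
opening: 0.524
grasp_force: 30.0
```

jog_arm:
  delta_pos:
    - [0, 0, 0]
    - [0, 0, 0]
    - [0, 0, 0]
    - [0, 0, 0]
    - [0, 0, 4]
    - [0, 0, 9]
    - [0, 0.5, 14]
    - [0, 0.5, 14]
    - [0, 0.5, 14]
  turn: [0, 0, 0, 0, 0, 0, 0, 0, 0]
  grip: [1, 0, 0, 0, 0, 0, 0, 0, 0]

```text
time_s: 29.5
position: [0.4241, -0.1922, 0.1862]
tcp_rot: [[-0.741, 0.671, -0.0], [0.671, 0.741, 0.0], [0.0, -0.0, -1.0]]
force: [0.3, -0.5, -0.9]
opening: 0.999
grasp_force: 0.0
```

```bash
python3 - <<'E'
from h import *
s=read_state(); print(s['position'],s['opening'],np.degrees(np.arctan2(s['tcp_rot'][1,1],s['tcp_rot'][0,1])))
c=snap('wrist','w10.png'); k=(.4249,-.1978)
A,d=rib(c,k); print('rib',[(int(a),int(x)) for a,x in zip(A,d) if x<150])
A,d=rib(c,k,.067,.0175,.021); print('ring bright',[(int(a),int(x)) for a,x in zip(A,d) if x>140])
E
```

```text
[ 0.42414085 -0.19219541  0.18621122] 0.998761745452875 47.84954425580534
rib [(54, 114), (56, 96), (58, 90), (60, 87), (62, 81), (64, 75), (66, 73), (68, 83), (70, 104), (72, 121), (74, 130), (76, 133), (78, 135), (80, 134), (82, 132), (84, 133), (86, 133), (88, 131), (90, 131), (92, 132), (94, 131), (96, 130), (98, 130), (100, 129), (102, 128), (104, 128), (106, 128), (108, 128), (110, 128), (112, 128), (114, 128), (116, 128), (118, 128), (120, 128), (122, 129), (124, 129), (126, 129), (128, 129), (130, 129), (132, 129), (134, 129), (136, 129), (138, 129), (140, 129), (142, 130), (144, 131), (146, 131), (148, 131), (150, 129), (152, 128), (154, 128), (156, 129), (158, 130), (160, 131), (162, 132), (164, 132), (166, 132), (168, 132), (170, 132), (172, 132), (174, 132), (176, 132), (178, 132), (180, 131), (182, 131), (184, 131), (186, 131), (188, 130), (190, 130), (192, 129), (194, 129), (196, 132), (198, 137), (200, 148), (286, 143), (288, 132), (290, 120), (292, 119), (294, 121), (296, 125), (298, 119), (300, 108), (302, 97), (304, 94), (306, 91), (308, 87), (310, 84), (312, 85), (314, 86), (316, 89), (318, 94), (320, 104), (322, 118)]
ring bright [(0, 223), (2, 221), (4, 212), (6, 199), (8, 192), (10, 181), (12, 170), (14, 186), (16, 186), (18, 159), (248, 150), (250, 166), (252, 171), (254, 181), (256, 189), (258, 192), (260, 199), (262, 205), (264, 209), (266, 211), (268, 213), (270, 213), (272, 212), (274, 211), (276, 211), (278, 211), (280, 210), (282, 205), (284, 202), (286, 193), (288, 169), (290, 147), (322, 182), (324, 214), (326, 216), (328, 218), (330, 218), (332, 219), (334, 220), (336, 220), (338, 220), (340, 220), (342, 220), (344, 221), (346, 222), (348, 223), (350, 224), (352, 224), (354, 225), (356, 225), (358, 225)]
```

```bash
python3 - <<'E'
from h import *
c=snap('wrist'); k=(.4249,-.1978)
A,d=rib(c,k,.068,.0175,.021); print([(int(a),int(x)) for a,x in zip(A,d) if 80<a<200])
E
```

```text
[(82, 95), (84, 95), (86, 94), (88, 94), (90, 93), (92, 93), (94, 92), (96, 92), (98, 91), (100, 91), (102, 91), (104, 91), (106, 91), (108, 91), (110, 91), (112, 91), (114, 91), (116, 91), (118, 91), (120, 91), (122, 90), (124, 88), (126, 85), (128, 82), (130, 77), (132, 68), (134, 74), (136, 98), (138, 116), (140, 120), (142, 112), (144, 92), (146, 70), (148, 60), (150, 59), (152, 60), (154, 60), (156, 60), (158, 60), (160, 60), (162, 59), (164, 59), (166, 59), (168, 59), (170, 58), (172, 58), (174, 58), (176, 58), (178, 59), (180, 58), (182, 59), (184, 59), (186, 59), (188, 60), (190, 60), (192, 59), (194, 59), (196, 59), (198, 59)]
```

jog_arm:
  delta_pos:
    - [0.1, -0.5, 0]
    - [0.1, -0.5, -5]
    - [0.1, -0.5, -9]
    - [0.1, -0.5, -11]
    - [0.1, -0.5, -11]
    - [0.1, -0.5, -11]
    - [0.1, -0.5, -11]
    - [0.1, -0.5, -11]
    - [0.1, -0.5, -11]
    - [0.1, -0.5, -11]
  turn: [0, 0, 0, 0, 0, 0, 0, 0, 0, 0]
  grip: [0, 0, 0, 0, 0, 0.5, 0.6, 1, 1, 1]

```text
time_s: 30.85
position: [0.4256, -0.1974, 0.0768]
tcp_rot: [[-0.742, 0.671, 0.0], [0.671, 0.742, -0.0], [-0.001, 0.0, -1.0]]
force: [-0.1, 0.2, 0.5]
opening: 0.513
grasp_force: 0.0
```

jog_arm:
  delta_pos:
    - [0, 0, 0]
    - [0, 0, 0]
    - [0, 0, 0]
    - [0, 0, 0]
    - [0, 0, 0]
  turn: [0, 0, 0, 0, 0]
  grip: [1, 1, 1, 1, 1]

```text
time_s: 31.48
position: [0.4254, -0.1976, 0.0766]
tcp_rot: [[-0.742, 0.671, -0.0], [0.671, 0.742, -0.0], [-0.0, -0.0, -1.0]]
force: [-2.6, -2.3, 2.7]
opening: 0.361
grasp_force: 30.0
```

Gripped at about 31 mm. First turn, clockwise 70°, then I'll release and look.

jog_arm:
  delta_pos:
    - [0, 0, 0]
    - [0, 0, 0]
    - [0, 0, 0]
    - [0, 0, 0]
    - [0, 0, 0]
    - [0, 0, 0]
    - [0, 0, 0]
    - [0, 0, 0]
    - [0, 0, 0]
    - [0, 0, 0]
    - [0, 0, 0]
    - [0, 0, 0]
  turn: [-8, -16, -24, -32, -40, -48, -56, -64, -70, -70, -70, -70]
  grip: [1, 1, 1, 1, 1, 1, 1, 1, 1, 1, 0, 0]

```text
time_s: 32.98
position: [0.4259, -0.1972, 0.0765]
tcp_rot: [[0.378, 0.926, 0.001], [0.926, -0.378, 0.0], [0.001, 0.001, -1.0]]
force: [-0.8, 0.4, -0.9]
opening: 0.504
grasp_force: 0.0
```

jog_arm:
  delta_pos:
    - [0, 0, 0]
    - [0, 0, 0]
    - [0, 0, 5]
    - [0, 0.3, 11]
    - [0, 0.3, 11]
    - [0, 0.3, 11]
  turn: [0, 0, 0, 0, 0, 0]
  grip: [0, 0, 0, 0, 0, 0]

```text
time_s: 33.72
position: [0.4252, -0.194, 0.1865]
tcp_rot: [[0.377, 0.926, -0.0], [0.926, -0.377, 0.0], [0.0, -0.0, -1.0]]
force: [0.4, -0.7, -0.4]
opening: 0.995
grasp_force: 0.0
```

```bash
python3 - <<'E'
from h import *
s=read_state(); print(s['position'],s['opening'],np.degrees(np.arctan2(s['tcp_rot'][1,1],s['tcp_rot'][0,1])))
c=snap('wrist','w11.png'); k=(.4249,-.1978)
A,d=rib(c,k); print('rib',[(int(a),int(x)) for a,x in zip(A,d) if x<160])
A,d=rib(c,k,.068,.0175,.021); print('ring',A[(A>100)&(A<180)][d[(A>100)&(A<180)].argmax()])
E
```

```text
[ 0.4252031  -0.19395368  0.1864504 ] 0.9945591208380756 -22.127274947054282
rib [(276, 154), (278, 150), (280, 149), (282, 143), (284, 132), (286, 120), (288, 111), (290, 104), (292, 99), (294, 95), (296, 91), (298, 84), (300, 82), (302, 81), (304, 80), (306, 79), (308, 88), (310, 111), (312, 134), (314, 150), (336, 134), (338, 98), (340, 89), (342, 85), (344, 84), (346, 84), (348, 89), (350, 86), (352, 95), (354, 129)]
ring 136
```

```bash
cat >> h.py <<'E'
def rect(c,ctr,z,half=.03,n=480):
    w=np.float32([[-half,half],[half,half],[half,-half],[-half,-half]])
    P=np.float32([proj(c,(ctr[0]+a,ctr[1]+b,z)) for a,b in w])
    H=cv2.getPerspectiveTransform(P,np.float32([[0,0],[n,0],[n,n],[0,n]]))
    return cv2.warpPerspective(c['color'],H,(n,n),flags=cv2.INTER_CUBIC)   # world x right, y up
def knob(c,ctr=(.4249,-.1978),z=.099):
    im=rect(c,ctr,z); g=cv2.GaussianBlur(cv2.cvtColor(im,cv2.COLOR_BGR2GRAY),(0,0),3)
    h=cv2.HoughCircles(g,cv2.HOUGH_GRADIENT,1.5,200,param1=80,param2=15,minRadius=118,maxRadius=138)
    s=.06/480; x,y,r=h[0][0]; return (ctr[0]-.03+x*s,ctr[1]+.03-y*s),r*s,im
E
python3 - <<'E'
from h import *
ims=[]
c=snap('wrist'); k,r,im=knob(c); print(k,r); ims.append(im)
A,d=rib(c,k); print('rib',[(int(a),int(x)) for a,x in zip(A,d) if x<160])
cv2.circle(im,(int((k[0]-.4249+.03)*8000),int((-.1978+.03-k[1])*8000)),int(r*8000),(0,0,255),1)
cv2.imwrite('pics/kn.png',im)
E
```

```text
(np.float32(0.42424375), np.float32(-0.19751875)) 0.01548125
rib [(278, 158), (280, 152), (282, 143), (284, 138), (286, 134), (288, 123), (290, 111), (292, 103), (294, 98), (296, 94), (298, 86), (300, 82), (302, 81), (304, 81), (306, 80), (308, 81), (310, 92), (312, 108), (314, 130), (316, 158), (336, 126), (338, 103), (340, 86), (342, 83), (344, 83), (346, 83), (348, 78), (350, 70), (352, 99), (354, 152)]
```

View pics/kn.png

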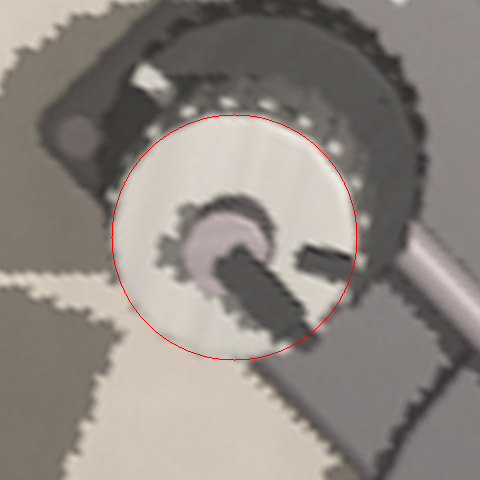

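The rectified view shows the knob centred at (234,237), its rib near (325,262) at −15°, and the arrow at −46°. That leaves about −31° to turn.

jog_arm:
  delta_pos:
    - [0, -0.35, -5]
    - [0, -0.35, -9]
    - [0, -0.35, -11]
    - [0, -0.35, -11]
    - [0, -0.35, -11]
    - [0, -0.35, -11]
    - [0, -0.35, -11]
    - [0, -0.35, -11]
    - [0, -0.35, -11]
    - [0, -0.35, -11]
    - [0, -0.35, -11]
    - [0, -0.35, -11]
  turn: [0, 0, 0, 0, 0, 0, 0, 0, 0, 0, 0, 0]
  grip: [0, 0, 0, 0, 0.5, 0.6, 1, 1, 1, 1, 1, 1]

```text
time_s: 35.33
position: [0.4238, -0.1969, 0.0765]
tcp_rot: [[0.376, 0.927, -0.004], [0.927, -0.376, 0.002], [0.0, -0.004, -1.0]]
force: [-5.5, -0.0, 5.1]
opening: 0.359
grasp_force: 30.0
```

jog_arm:
  delta_pos:
    - [0, 0, 0]
    - [0, 0, 0]
    - [0, 0, 0]
    - [0, 0, 0]
    - [0, 0, 0]
    - [0, 0, 0]
    - [0, 0, 0]
    - [0, 0, 0]
    - [0, 0, 0]
    - [0, 0, 0]
    - [0, 0, 0]
    - [0, 0, 0]
  turn: [0, 0, -7, -14, -21, -27, -31, -31, -31, -31, -31, -31]
  grip: [1, 1, 1, 1, 1, 1, 1, 1, 1, 0, 0, 0]

```text
time_s: 36.83
position: [0.4265, -0.1984, 0.0766]
tcp_rot: [[0.8, 0.6, 0.002], [0.6, -0.8, -0.001], [0.001, 0.002, -1.0]]
force: [-0.3, -0.7, -0.1]
opening: 0.614
grasp_force: 0.0
```

jog_arm:
  delta_pos:
    - [0, 0, 0]
    - [0, 0, 5]
    - [0, 0.3, 11]
    - [0, 0.3, 11]
    - [0, 0.3, 11]
  turn: [0, 0, 0, 0, 0]
  grip: [0, 0, 0, 0, 0]

```text
time_s: 37.45
position: [0.4252, -0.1946, 0.1864]
tcp_rot: [[0.8, 0.6, 0.0], [0.6, -0.8, 0.0], [0.0, -0.0, -1.0]]
force: [-0.1, 0.3, 0.3]
opening: 0.997
grasp_force: 0.0
```

```bash
cat >> h.py <<'E'
def ribfit(c):
    # dark blob touching the face rim = rib (or rib joined with arrow): principal direction
    k,r,im=knob(c); s=.06/480; cx,cy=(k[0]-.4249+.03)/s,(-.1978+.03-k[1])/s
    g=cv2.cvtColor(im,cv2.COLOR_BGR2GRAY); res=[]
    for rr in (9,10,11,12,13,14,15):
        A=np.arange(-180,180,1.); R=rr/1000/s
        v=cv2.remap(g,(cx+R*np.cos(np.radians(A))).astype(np.float32)[None],(cy-R*np.sin(np.radians(A))).astype(np.float32)[None],1)[0]
        b=v<135; e=np.flatnonzero(np.diff(b.astype(int)))
        res.append((rr,[int(A[i]) for i in e]))
    return k,r,res
E
python3 - <<'E'
from h import *
s=read_state(); print(s['position'],s['opening'],np.degrees(np.arctan2(s['tcp_rot'][1,1],s['tcp_rot'][0,1])))
c=snap('wrist','w12.png'); k,r,res=ribfit(c); print(k,r); [print(x) for x in res]
c0={**c,'color':cv2.imread('pics/w9.png')}
E
```

```text
[ 0.42524217 -0.19459982  0.18638482] 0.9974934530406996 -53.13369915466853
(np.float32(0.42424375), np.float32(-0.19714375)) 0.015068751
(9, [-174, -160, -96, -41])
(10, [-89, -39])
(11, [-87, -40])
(12, [-76, -40])
(13, [-71, -41])
(14, [-70, -42])
(15, [-72, -70, -66, -42])
```

jog_arm:
  delta_pos:
    - [-4, -3, 1]
    - [-8, -6, 1]
    - [-9.6, -7.2, 1]
    - [-9.6, -7.2, 1]
    - [-9.6, -7.2, 1]
  turn: [0, 0, 0, 0, 0]
  grip: [0, 0, 0, 0, 0]

```text
time_s: 38.12
position: [0.3295, -0.2662, 0.1956]
tcp_rot: [[0.8, 0.6, -0.001], [0.6, -0.8, 0.002], [0.0, -0.002, -1.0]]
force: [0.5, 0.1, 0.4]
opening: 0.999
grasp_force: 0.0
```

```bash
python3 - <<'E'
from h import *
s=read_state(); print(s['position'])
c=snap('wrist','w13.png'); print(proj(c,(.4245,-.1975,.099)), np.linalg.inv(c['camera_from_world'])[:3,3])
k,r,res=ribfit(c); print(k,r); [print(x) for x in res]
E
```

```text
[ 0.32949243 -0.26616125  0.19561507]
(np.float64(318.9746206184046), np.float64(55.08459774286331)) [ 0.38755704 -0.22431059  0.35679488]
(np.float32(0.42405623), np.float32(-0.19770625)) 0.01548125
(9, [-60, -23])
(10, [-59, -25])
(11, [-56, -28])
(12, [-56, -29])
(13, [-56, -36])
(14, [-54, -37])
(15, [-68, -66, -53, -37, -19, -18, 0, 2, 32, 38])
```

```bash
cat >> h.py <<'E'
def edges(c,k,z,radii,th=135):
    g=cv2.cvtColor(rect(c,k,z),cv2.COLOR_BGR2GRAY)
    for rr in radii:
        A=np.arange(-110,20,.5); R=rr*8
        v=cv2.remap(g,(240+R*np.cos(np.radians(A))).astype(np.float32)[None],(240-R*np.sin(np.radians(A))).astype(np.float32)[None],1)[0]
        e=np.flatnonzero(np.diff((v<th).astype(int))); print(rr,[float(A[i]) for i in e])
E
python3 - <<'E'
from h import *
c=snap('wrist'); k=(.4242,-.1973)
print('arrow plane'); edges(c,k,.109,(7,8,9,10,11,12,13,14,15,16))
print('rib plane'); edges(c,k,.0995,(10,11,12,13,14,15))
E
```

```text
arrow plane
7 [-102.0, -99.5, -93.5, -80.0, -34.5]
8 [-75.5, -37.5]
9 [-72.0, -37.0]
10 [-70.0, -38.5]
11 [-68.0, -39.0]
12 [-66.0, -45.5]
13 [-63.5, -45.5, -8.5, -3.0]
14 [-61.5, -45.5, -34.5, -23.0]
15 [-61.5, -60.0, -54.5, -41.0, -35.5, -22.0]
16 [-85.5, -77.5, -71.0, -59.5, -54.5, -35.5]
rib plane
10 [-60.5, -27.5]
11 [-59.5, -30.0]
12 [-59.0, -31.0]
13 [-56.5, -38.0]
14 [-56.0, -39.0]
15 [-54.0, -39.0, -19.5, -18.0, -7.5, 1.0]
```

jog_arm:
  delta_pos:
    - [4, 3, 0]
    - [8, 6, 0]
    - [10.4, 7.8, 0]
    - [10.4, 7.8, 0]
    - [10.4, 7.8, 0]
  turn: [0, 0, 0, 0, 0]
  grip: [0, 0, 0, 0, 0]

```text
time_s: 38.85
position: [0.4332, -0.1884, 0.1963]
tcp_rot: [[0.799, 0.601, -0.001], [0.601, -0.799, 0.0], [-0.001, -0.001, -1.0]]
force: [-0.2, -0.4, -0.4]
opening: 0.999
grasp_force: 0.0
```

```bash
python3 - <<'E'
from h import *
c=snap('wrist','w14.png'); k=(.4242,-.1973); print(knob(c)[:2])
print(proj(c,(.4245,-.1975,.099)), np.linalg.inv(c['camera_from_world'])[:3,3])
print('arrow plane'); edges(c,k,.109,(7,8,9,10,11,12,13,14,15,16))
print('rib plane'); edges(c,k,.0995,(10,11,12,13,14,15))
E
```

```text
((np.float32(0.42424375), np.float32(-0.19733125)), np.float32(0.015218751))
(np.float64(318.6847717350174), np.float64(256.28961492131435)) [ 0.49115147 -0.14610596  0.35737985]
arrow plane
7 [-77.0, -19.5, -2.5]
8 [-68.5, -23.5]
9 [-67.0, -24.5]
10 [-61.5, -21.0]
11 [-58.0, -21.5]
12 [-54.0, -24.0]
13 [-53.0, -25.5]
14 [-54.0, -27.5]
15 [-59.0, -28.5]
16 [-58.0, -51.0, -49.5, -34.0]
rib plane
10 [-86.0, -37.5]
11 [-83.5, -38.5]
12 [-74.0, -39.0]
13 [-68.0, -39.5]
14 [-66.5, -40.5]
15 [-66.5, -40.5]
```

The rib reads about −47° and the arrow about −46°, so the setting is good. Now to grip the ring and tighten it clockwise.

jog_arm:
  delta_pos:
    - [-0.9, -0.85, 0]
    - [-0.9, -0.85, 0]
    - [-0.9, -0.85, -5]
    - [-0.9, -0.85, -10]
    - [-0.9, -0.85, -13.5]
    - [-0.9, -0.85, -14.9]
    - [-0.9, -0.85, -14.9]
    - [-0.9, -0.85, -14.9]
    - [-0.9, -0.85, -14.9]
    - [-0.9, -0.85, -14.9]
    - [-0.9, -0.85, -14.9]
    - [-0.9, -0.85, -14.9]
  turn: [0, 0, 0, 0, 0, 0, 0, 0, 0, 0, 0, 0]
  grip: [0, 0, 0, 0, 0, 0, 0, 0.4, 1, 1, 1, 1]

```text
time_s: 40.4
position: [0.4238, -0.1964, 0.0476]
tcp_rot: [[0.8, 0.599, -0.002], [0.599, -0.8, 0.002], [-0.0, -0.002, -1.0]]
force: [2.7, -0.6, 4.4]
opening: 0.519
grasp_force: 30.2
```

jog_arm:
  delta_pos:
    - [0, 0, 0]
    - [0, 0, 0]
    - [0, 0, 0]
    - [0, 0, 0]
    - [0, 0, 0]
    - [0, 0, 0]
    - [0, 0, 0]
    - [0, 0, 0]
    - [0, 0, 0]
    - [0, 0, 0]
    - [0, 0, 0]
    - [0, 0, 0]
  turn: [0, 0, -8, -16, -24, -32, -40, -48, -56, -64, -72, -80]
  grip: [1, 1, 1, 1, 1, 1, 1, 1, 1, 1, 1, 1]

```text
time_s: 41.9
position: [0.4238, -0.1965, 0.0476]
tcp_rot: [[0.727, -0.687, -0.001], [-0.687, -0.727, 0.001], [-0.002, -0.0, -1.0]]
force: [-2.4, 3.7, 5.1]
opening: 0.52
grasp_force: 30.0
```

jog_arm:
  delta_pos:
    - [0, 0, 0]
    - [0, 0, 0]
    - [0, 0, 0]
    - [0, 0, 0]
    - [0, 0, 0]
    - [0, 0, 0]
    - [0, 0, 0]
  turn: [-4, -8, -12, -15, -18, -20, -20]
  grip: [1, 1, 1, 1, 1, 1, 1]

```text
time_s: 42.78
position: [0.4248, -0.1983, 0.0476]
tcp_rot: [[0.454, -0.891, 0.0], [-0.891, -0.454, -0.002], [0.002, 0.0, -1.0]]
force: [-2.2, -1.7, 2.1]
opening: 0.522
grasp_force: 30.0
```

```bash
python3 - <<'E'
from h import *
s=read_state(); print(s['position'],s['opening'],s['grasp_force'],s['moment'],s['force'],np.degrees(np.arctan2(s['tcp_rot'][1,1],s['tcp_rot'][0,1])),s['tau'])
E
```

```text
[ 0.42480713 -0.19825793  0.04760783] 0.5218654469667252 30.00036656856537 [-0.40666807  0.53484221  0.72333113] [-2.19343905 -1.74334817  2.11904619] -153.0170383348298 [  0.76333858 -36.08608246  -5.76350883   1.12448975  -0.10561188
   0.77836443]
```

The moment has risen to 0.72 N m, so the ring is at its hard stop. I'll release and check.

jog_arm:
  delta_pos:
    - [0, 0, 0]
    - [0, 0, 0]
    - [0, 0, 0]
    - [0, 0, 0]
    - [0, 0, 5]
    - [0, 0, 10]
    - [0, 0, 14]
    - [0, 0, 14]
    - [0, 0, 14]
  turn: [2, 2, 2, 2, 2, 10, 20, 30, 30]
  grip: [0, 0, 0, 0, 0, 0, 0, 0, 0]

```text
time_s: 43.9
position: [0.4245, -0.1972, 0.188]
tcp_rot: [[0.836, -0.549, 0.001], [-0.549, -0.836, -0.0], [0.001, -0.0, -1.0]]
force: [-0.4, 0.2, 1.2]
opening: 1.0
grasp_force: 0.0
```

jog_arm:
  delta_pos:
    - [0, 0, 0.8]
    - [0, 0, 0.8]
    - [0, 0, 0.8]
    - [0, 0, 0.8]
    - [0, 0, 0.8]
    - [0, 0, 0.8]
    - [0.8, 0.9, 0.8]
    - [0.8, 0.9, 0.8]
    - [0.8, 0.9, 0.8]
  turn: [10, 20, 30, 40, 50, 60, 70, 70, 70]
  grip: [0, 0, 0, 0, 0, 0, 0, 0, 0]

```text
time_s: 45.02
position: [0.4321, -0.1882, 0.195]
tcp_rot: [[0.802, 0.597, -0.001], [0.597, -0.802, 0.001], [-0.0, -0.001, -1.0]]
force: [-0.5, -1.0, 0.7]
opening: 1.004
grasp_force: 0.0
```

```bash
python3 - <<'E'
from h import *
s=read_state(); print(s['position'],np.degrees(np.arctan2(s['tcp_rot'][1,1],s['tcp_rot'][0,1])))
c=snap('wrist','w15.png'); k=(.4242,-.1973); print(knob(c)[:2])
print('arrow plane'); edges(c,k,.109,(8,9,10,11,12))
print('rib plane'); edges(c,k,.0995,(10,11,12,13,14,15))
A,d=rib(c,k,.068,.0175,.021); print([(int(a),int(x)) for a,x in zip(A,d) if 20<a<80])
c={**c,'color':cv2.imread('pics/w15.png')}
E
```

```text
[ 0.43211988 -0.18824486  0.19503289] -53.34410472017309
((np.float32(0.42424375), np.float32(-0.19751875)), np.float32(0.015256251))
arrow plane
8 [-66.5, -23.0]
9 [-65.0, -24.0]
10 [-63.5, -21.0]
11 [-58.0, -22.5]
12 [-56.0, -24.0]
rib plane
10 [-84.0, -38.0]
11 [-84.0, -38.5]
12 [-75.0, -38.5]
13 [-70.0, -39.5]
14 [-68.5, -40.0]
15 [-69.0, -40.5]
[(22, 91), (24, 92), (26, 91), (28, 92), (30, 92), (32, 92), (34, 92), (36, 93), (38, 119), (40, 173), (42, 209), (44, 213), (46, 205), (48, 167), (50, 111), (52, 93), (54, 93), (56, 93), (58, 93), (60, 93), (62, 93), (64, 93), (66, 93), (68, 93), (70, 93), (72, 94), (74, 93), (76, 93), (78, 93)]
```

```bash
python3 -c "
from rig import *
print(hand_in())"
```

```text
the job is handed in; nothing more can be done
None
```

I've handed the job in: all four cassettes are in the tray, the knob rib reads within about 2° of the fixed arrow, and the lock ring is back at its hard stop with the setting unchanged; no verdict was returned.

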